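Clear the beaker off the drying stand, squeeze its button and hold the post fully extended

TASK

The rinsing beaker has been left upside down over the telescopic drying stand: lift it off and stand it, still mouth down, on the silicone pad. Then squeeze the button in the stand's head, keep it squeezed while you draw the post up past its first stop to its second and last stop, and finish still gripping the head there with the button in, because I am about to hang the drying rack on it and it sinks back if let go. Leave the other things on the bench where they are.

Things in the scene. Friction and masses are not known exactly. Their poses are not given: they have to be found in the camera images.
- stand: telescopic drying stand, screwed to the bench: grey rectangular foot 110 (x) x 160 (y) x 14 mm, upright aluminium tube 32 mm in diameter, black collar (38 mm in diameter, top 112 mm above the bench), and in it the sliding post with its head. Origin: centre of the foot's underside, on the tube's axis; z up; y along the foot's long side, the direction in which the head is squeezed
- head (a point): grey plastic block on top of the post, 28 (x) x 32 (y) x 46 mm, axes as the stand's. This point: its centre, 141 mm above the bench when down (underside 118, flat top 164). The button stands 5 mm out of its +y face at mid-height; hanging pegs (6 mm thick, 8 mm long) stick out of its +x and -x faces. Grip it across y, one finger on the button, one on the plain -y face: closing squeezes the button in
- button (a joint): push of the release button, a black disc 20 mm in diameter on the +y side of the head: 0 out, 0.005 m fully in. Sprung: about 3 N to start, 6 N fully in; it pops out when let go. It frees the post when in by more than about 0.003 m
- post (a joint): how far the post is drawn up: 0 down, 0.05 m first stop, 0.10 m second stop (hard end). With the button out a tooth locks it at 0 (1.5 mm play) and catches it at the first stop if the button comes out on the way. With the button in it slides past; it resists with about 6 N at the bottom, 8 N at the top and sinks back if let go. A grip of 25 N or more holds it well
- beaker: loose white plastic beaker, straight cylinder, outer diameter 62 mm, 85 mm tall, wall 3 mm, closed end 4 mm thick, about 70 g, upside down. Origin: centre of its rim plane, at the bottom; z up towards the closed end. At the start the closed end rests on the head, which it covers: rim 83 mm, top 168 mm above the bench; it must rise 85 mm to come clear
- pad: fixed dark silicone pad, 140 x 140 x 6 mm, flat on the bench. Origin: centre of its underside
- soap_rest: bystander: round white ceramic soap rest, 110 mm in diameter, 22 mm high. Origin: centre of its underside
- pail_lid: bystander: turquoise plastic pail lid lying flat, 236 mm in diameter, 14 mm high. Origin: centre of its underside
- peg_a: bystander: upright aluminium peg, 18 mm in diameter, 70 mm tall. Origin: centre of its foot
- peg_b: bystander: the other upright aluminium peg, the same size. Origin: centre of its foot
- rack: bystander: small spinning drying rack of white plastic, a ring 190 mm across standing on its eight clips, swivel hook on top, 155 mm high. Origin: on its axis at the bench
- nail_brush: bystander: nail brush with wooden back, 40 x 100 x 28 mm. Origin: centre of its underside
- detergent: bystander: blue detergent bottle, 68 mm in diameter, 190 mm tall. Origin: centre of its underside
There are look-alikes about, which are no part of the job. Of the things shaped like the pad, the black one is meant.

How it is judged:
By the outcome, as a careful person would: the job done as asked, in the order asked, and still so for the second after the job is handed in, while the arm keeps its last pose, push and grip.
It also fails if it takes over 58 s, if anything falls off the work surface, if the arm or the gripper's body presses on something with over 40 N, if the wrist force passes 120 N, or if a joint passes its speed limit or range.

ROBOT

A 6-joint arm with a two-finger parallel gripper is mounted at the origin on the work surface. World frame = base frame: x ahead of the robot, y to its left, z up, the work surface at z = 0. Lengths are in m, angles in degrees, forces in N, time in s.
With the tool pointing down it reaches from about 0.3 to 0.75 m from the base axis. Payload 8.5 kg.
Tool frame: the origin (TCP) lies midway between the tips of the shut fingers; the grasp point (between the pads) lies 19 mm behind it; z points along the fingers, y is the direction in which the jaws open and shut (so a half turn about z gives the same grasp; the last joint's range is limited). The gripper opens to 85 mm and grips with 20 to 120 N. Pads are 22 mm wide; open, the fingers measure 114 mm over their backs; the gripper's body (76 mm by 85 mm) begins 54 mm behind the grasp point. The pads swing forward as they close: fully open they stand 13 mm farther back than shut.
Start: joints at [-12.336, 21.807, 74.336, -0, 83.858, -12.336], TCP at [0.55, 0, 0.194] pointing down, gripper open.
Joint ranges: [-178.18, 178.18], [-50.72, 133.34], [12.68, 142.11], [-81.47, 261.47], [9.98, 163.14], [-165.26, 165.26]. Speed limits (degrees/s): [136.94, 136.94, 180, 180, 180, 180].

INTERFACE

Orientations are given as a 3x3 rotation matrix whose columns are the frame's x, y, z axes.
In Python, from rig import env, eyes, close_job gives the robot as it stands.
- The arm moves only by the tool jog_arm, never from a script. Its argument "deltas" is one flat list of numbers, 7 for each row, row after row: the shift along the tool's x, y, z in units of 0.75 m (1.0 is 0.75 m), then the turn, a rotation vector about the tool's x, y, z in units of 180 degrees (1.0 is 180 degrees), then the gripper command: -1 is fully open, 1 is shut, values between are in proportion. In form: [dx, dy, dz, ax, ay, az, fingers, dx, dy, dz, ax, ay, az, fingers, ...]. A call has 1 to 12 rows; each row is the pose to reach, as a shift and turn from the pose commanded when the call began, along the tool's axes at that moment, turning the shorter way round; what a row does not reach only later rows make up. A row lasts 1/12 s, in which the tool goes at most 41.7 mm and 7.16 degrees, less where a joint would pass 70% of its speed; a pose out of reach is approached as far as the arm can. A call with a number of a shift or a turn outside -1 to 1 is refused whole. A call with a gripper value outside its range is refused whole. The fingers move at their own pace and stop on an object; "grip_force" is the grip in N (left out, the last holds). Time passes only in rows, so rows that repeat a pose let the fingers close. It gives the time, the measured TCP pose, the force and the opening at its end, in the units of the state.
- env.observe(): the state, without advancing time (a new reading comes with each control period).
- eyes.get_image(name): name is "scene" or "side" or "wrist"; returns the picture (400x640x3 uint8, red, green, blue); there is no depth.
- eyes.camera_params(name): a dict with "intrinsics" (3x3 intrinsics, pixels), "R" (3x3) and "t" (3): a world point X has camera coordinates R X + t; the wrist camera has in their place "mount" (4x4, takes a point from camera to tool coordinates, whose origin is the TCP and whose axes are the flange's). Camera axes: x right, y down, z forward; pixel columns grow to the right and rows downward; lengths in m; the calibration is good to about 2 mm. The wrist camera is an equidistant fisheye: a pixel r from the principal point sees the ray r / f radians off the axis. A picture is of the moment at which its call begins: read the wrist's pose just before it. camera_params takes no time and is no camera call.
- close_job(): hands the job in, once; it reports no verdict.
The state is a dict: "time_s": time; "q": joint angles; "qvel": joint speeds; "joint_efforts": joint torques, N m; "position": TCP position; "tool_rot": TCP orientation; "ft_force": force on the tool from outside, world axes, zero at the start; "wrist_torque": the same for the moment, N m; "grip_width": finger opening in m.
Only numpy, scipy, OpenCV 4.12 (cv2) and the standard library are available. Lean on these libraries where they do the work, as an engineer would, in place of code of your own. Each camera call takes 0.05 s, during which the arm holds its last target.

## Working session

There is one attempt and no reset: what is moved stays moved. The work goes in short steps, Python scripts to look and compute and a tool call to move; the robot and the scene stay as the last step left them, time stands still between calls to the robot, and variables do not carry over. Pictures are saved under pics/ and viewed, and the job is handed in when it is done.

Besides the shell and the picture viewer there is one more tool, called after ">>>" as name(argument=value, ...) on one line, values as JSON. jog_arm: Moves the arm, as the interface text tells. Its arguments: {"type":"object","properties":{"deltas":{"type":"array"},"grip_force":{"type":"number"}},"required":["deltas"]}

```bash
ls; mkdir -p pics; python3 - <<'E'
from rig import env, eyes
import cv2
s=env.observe()
print(s)
for n in ("scene","side","wrist"):
    im=eyes.get_image(n); cv2.imwrite(f"pics/{n}0.png",im[:,:,::-1])
    print(n,eyes.camera_params(n))
E
```

```text
pics
{'time_s': 0.0, 'q': array([-1.23348018e+01,  2.18404837e+01,  7.43858759e+01,  2.80806556e-03,
        8.38586843e+01, -1.23346506e+01]), 'qvel': array([-0.00941851,  0.07023298, -0.0038309 , -0.08749454,  0.1176576 ,
       -0.00482886]), 'joint_efforts': array([-1.00240642e-03, -4.48466885e+01, -2.31285810e+01, -2.87182611e-04,
        4.73836102e-03,  1.77242771e-05]), 'position': array([5.49645289e-01, 9.93375440e-05, 1.93409967e-01]), 'tool_rot': array([[ 8.18019300e-06,  9.99998964e-01, -1.43962277e-03],
       [ 9.99999933e-01, -7.65519183e-06,  3.64684811e-04],
       [ 3.64673412e-04, -1.43962566e-03, -9.99998897e-01]]), 'ft_force': array([-0.26043729,  0.14919473,  1.00199571]), 'wrist_torque': array([ 0.00987924, -0.01600213, -0.06785392]), 'grip_width': 0.08542958986917981}
scene {'intrinsics': array([[499.10179524,   0.        , 314.3898067 ],
       [  0.        , 499.10179524, 199.45821515],
       [  0.        ,   0.        ,   1.        ]]), 'R': array([[-0.83272362,  0.55341602, -0.01738024],
       [ 0.37773018,  0.54485855, -0.74863146],
       [-0.40483488,
[... 321 characters left out ...]
,
       [-9.89929067e-02,  5.29567929e-01, -8.42471491e-01],
       [ 1.55482087e-01, -8.27999802e-01, -5.38740799e-01]]), 't': array([0.53326884, 0.14872094, 1.06539542])}
wrist {'intrinsics': array([[309.70691629,   0.        , 315.81150875],
       [  0.        , 309.70691629, 201.78638041],
       [  0.        ,   0.        ,   1.        ]]), 'mount': array([[-5.79815585e-04, -9.53718134e-01, -3.00701489e-01,
         7.69107321e-02],
       [ 9.99999652e-01, -7.33487313e-04,  3.98151564e-04,
        -9.89880445e-05],
       [-6.00285094e-04, -3.00701153e-01,  9.53718227e-01,
        -1.78724021e-01],
       [ 0.00000000e+00,  0.00000000e+00,  0.00000000e+00,
         1.00000000e+00]])}
```

View pics/scene0.png

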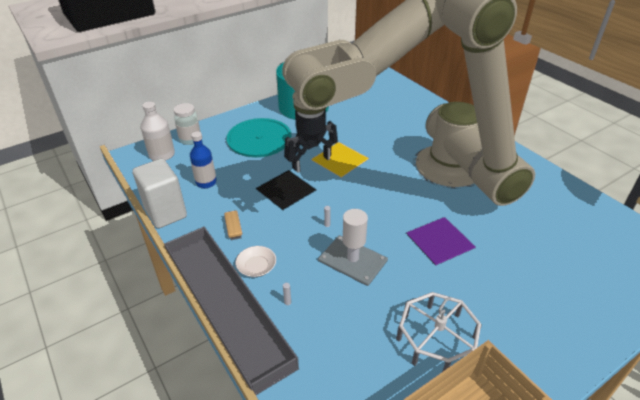

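View pics/side0.png

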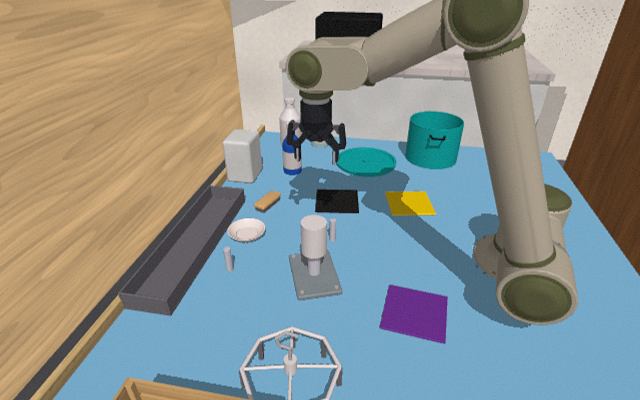

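View pics/wrist0.png

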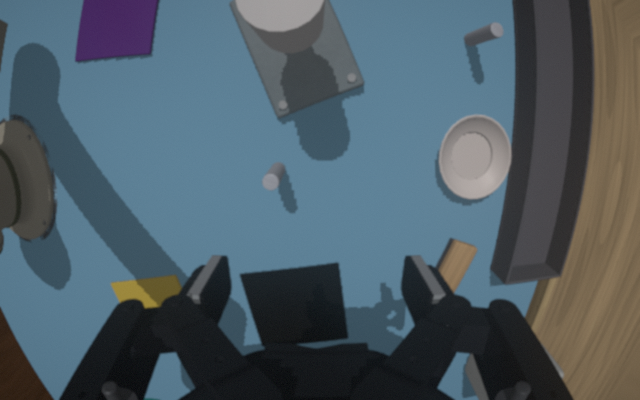

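The scene view shows the beaker on the stand at about (354,230), with the black pad at (286,189). The look-alike pads are yellow (340,158) and purple (440,240). Peg_a is at (327,216), between the stand and the pad, and peg_b is at (287,293). The soap rest is at (256,262), the rack at (438,330), and white bottles at (156,135) and (185,122). The beaker over the grey foot is the only one that fits the description. Next I'll measure these positions.

```bash
cat > h.py <<'E'
import numpy as np, cv2
from rig import eyes
def ray(n,px,state=None):
    c=eyes.camera_params(n);K=c["intrinsics"]
    px=np.asarray(px,float).reshape(-1,2)
    d=np.c_[(px[:,0]-K[0,2])/K[0,0],(px[:,1]-K[1,2])/K[1,1],np.ones(len(px))]
    if n!="wrist":
        R=c["R"];return -R.T@c["t"],d@R
    r=np.hypot(d[:,0],d[:,1])+1e-12
    d=np.c_[d[:,0]/r*np.sin(r),d[:,1]/r*np.sin(r),np.cos(r)]
    M=c["mount"];R=state["tool_rot"]
    return R@M[:3,3]+state["position"],(d@M[:3,:3].T)@R.T
def plane(n,px,z,state=None):
    o,d=ray(n,px,state);return o+d*((z-o[2])/d[:,2])[:,None]
def proj(n,X):
    c=eyes.camera_params(n);p=np.atleast_2d(X)@c["R"].T+c["t"];p=p@c["intrinsics"].T
    return p[:,:2]/p[:,2:]
E
python3 - <<'E'
import cv2,numpy as np
from h import *
for n,bl in (("scene",[(240,165,330,215),(310,230,395,290)]),("side",[(305,180,370,220),(280,245,350,305)])):
    im=cv2.imread(f"pics/{n}0.png");hsv=cv2.cvtColor(im,cv2.COLOR_BGR2HSV)
    # pad
    for k,(x0,y0,x1,y1) in enumerate(bl):
        m=np.zeros(im.shape[:2],np.uint8)
        c=hsv[y0:y1,x0:x1]
        m[y0:y1,x0:x1]=((c[...,2]<45) if k==0 else (c[...,1]<70))*255
        cs=max(cv2.findContours(m,0,1)[0],key=cv2.contourArea)
        hull=cv2.convexHull(cs)
        q=cv2.approxPolyN(hull,4).reshape(-1,2) if k==0 or 1 else None
        P=plane(n,q,0.006 if k==0 else 0.014)
        print(n,k,cv2.contourArea(cs),q.tolist(),P.round(3).tolist(),P.mean(0).round(4),[round(float(np.linalg.norm(P[i]-P[i-1])),3) for i in range(4)])
    a=cv2.resize(im[180:320,250:450] if n=="scene" else im[200:310,220:380],None,fx=4,fy=4,interpolation=2)
    cv2.imwrite(f"pics/{n}_crop.png",a)
E
```

```text
scene 0 1053.0 [[314, 189], [282, 208], [256, 188], [288, 170]] [[0.447, -0.15, 0.006], [0.577, -0.131, 0.006], [0.597, -0.261, 0.006], [0.464, -0.282, 0.006]] [ 0.5215 -0.2061  0.006 ] [0.133, 0.132, 0.131, 0.135]
scene 1 2069.0 [[388, 259], [368, 285], [316, 260], [355, 216]] [[0.45, 0.217, 0.014], [0.55, 0.257, 0.014], [0.613, 0.109, 0.014], [0.421, 0.03, 0.014]] [0.5081 0.1532 0.014 ] [0.189, 0.108, 0.16, 0.208]
side 0 856.5 [[356, 190], [358, 213], [316, 211], [317, 190]] [[0.464, -0.275, 0.006], [0.443, -0.135, 0.006], [0.574, -0.122, 0.006], [0.595, -0.251, 0.006]] [ 0.5189 -0.1959  0.006 ] [0.134, 0.142, 0.132, 0.13]
side 1 2062.0 [[326, 245], [343, 293], [297, 300], [286, 245]] [[0.512, 0.051, 0.014], [0.442, 0.223, 0.014], [0.544, 0.265, 0.014], [0.621, 0.071, 0.014]] [0.5299 0.1527 0.014 ] [0.11, 0.186, 0.11, 0.208]
```

View pics/scene_crop.png

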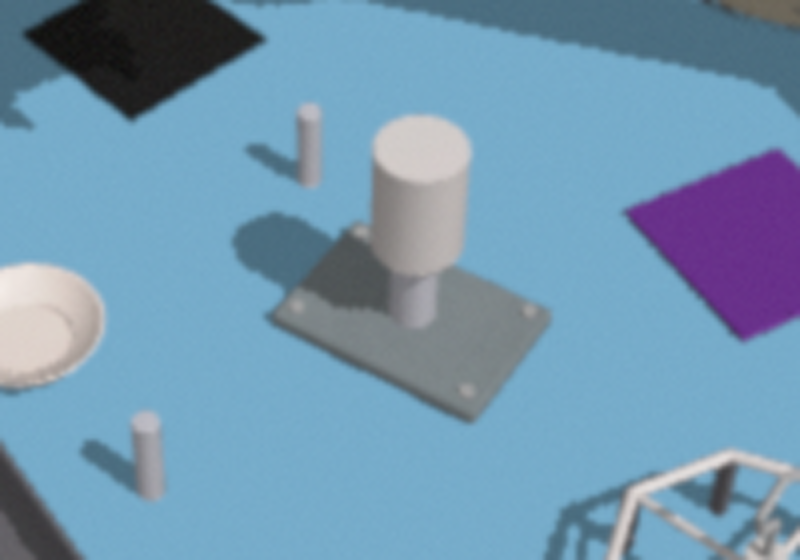

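View pics/side_crop.png

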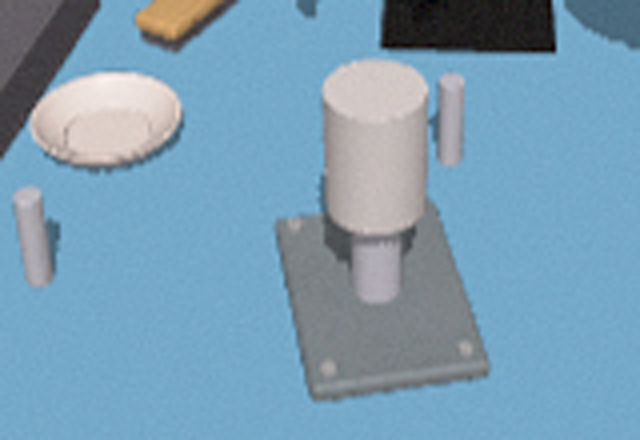

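```bash
python3 - <<'E'
from h import *
S=[(387.5,259.5),(368,283.8),(317.2,259.5),(339.3,235.7)]
D=[(342,292),(298,297.7),(289.3,255.5),(328.7,251.5)]
for n,q in (("scene",S),("side",D)):
    P=plane(n,q,.014);e=P[1:3].mean(0)-P[[0,3]].mean(0);f=P[:2].mean(0)-P[2:].mean(0)
    print(n,P.round(3)[:,:2].tolist(),P.mean(0).round(4),np.linalg.norm(e),np.linalg.norm(f),"x ang",np.degrees(np.arctan2(e[1],e[0])),"y ang",np.degrees(np.arctan2(f[1],f[0])))
print("beaker top",plane("scene",[(355.3,217.0)],.168),plane("side",[(313.9,222.8)],.168))
print("pegs",plane("scene",[(327.3,207.2),(286.7,284.7)],.07),plane("side",[(333,219.5),(227,248)],.07))
# least-squares circle check wrist
s=[("scene",(355.3,217.0)),("side",(313.9,222.8))]
A=np.zeros((3,3));b=np.zeros(3)
for n,p in s:
    o,d=ray(n,[p]);d=d[0]/np.linalg.norm(d[0]);M=np.eye(3)-np.outer(d,d);A+=M;b+=M@o
print("tri beaker top",np.linalg.solve(A,b))
from rig import env
st=env.observe()
print("wrist pad",plane("wrist",[(242,273),(338,263),(347,337),(260,343)],.006,st).round(3))
print("wrist foot",plane("wrist",[(279,117),(363,87)],.014,st).round(3))
print("wrist peg a top",plane("wrist",[(271,182)],.07,st).round(3))
E
```

```text
scene [[0.452, 0.217], [0.547, 0.253], [0.609, 0.109], [0.507, 0.07]] [0.5287 0.1627 0.014 ] 0.10566515552551571 0.15685504784421048 x ang 20.822529327956218 y ang 111.87047193322205
side [[0.445, 0.22], [0.544, 0.258], [0.601, 0.113], [0.5, 0.077]] [0.5224 0.1671 0.014 ] 0.10614845884922174 0.15444274687998508 x ang 20.10748442928333 y ang 111.51186134316445
beaker top [[0.52505766 0.16052004 0.168     ]] [[0.52254311 0.16636832 0.168     ]]
pegs [[0.50114058 0.00208006 0.07      ]
 [0.74346284 0.17702777 0.07      ]] [[0.50103707 0.00550403 0.07      ]
 [0.74329722 0.17813017 0.07      ]]
tri beaker top [0.52347204 0.15877474 0.163999  ]
wrist pad [[ 0.447 -0.142  0.006]
 [ 0.579 -0.125  0.006]
 [ 0.598 -0.26   0.006]
 [ 0.46  -0.275  0.006]]
wrist foot [[0.507 0.066 0.014]
 [0.604 0.101 0.014]]
wrist peg a top [[0.504 0.003 0.07 ]]
```

>>> jog_arm(deltas=[0.02,-0.003,-0.09,0,0,0.04,-1,0.04,-0.006,-0.09,0,0,0.08,-1,0.06,-0.01,-0.09,0,0,0.11,-1,0.08,-0.013,-0.09,0,0,0.15,-1,0.1,-0.016,-0.09,0,0,0.19,-1,0.12,-0.02,-0.09,0,0,0.225,-1,0.14,-0.023,-0.09,0,0,0.26,-1,0.16,-0.026,-0.09,0,0,0.3,-1,0.18,-0.03,-0.09,0,0,0.335,-1,0.2,-0.032,-0.09,0,0,0.365,-1,0.217,-0.034,-0.09,0,0,0.382,-1,0.217,-0.034,-0.09,0,0,0.382,-1], grip_force=30)

```text
time_s: 1.15
position: [0.524, 0.1645, 0.2613]
tool_rot: [[0.932, 0.363, -0.001], [0.363, -0.932, 0.0], [-0.0, -0.001, -1.0]]
ft_force: [-0.2, 0.4, 0.3]
grip_width: 0.0851
```

```bash
python3 - <<'E'
from rig import env, eyes
import cv2
s=env.observe();print(s["position"],s["tool_rot"],s["q"],s["time_s"])
im=eyes.get_image("wrist");cv2.imwrite("pics/w1.png",im[:,:,::-1])
E
```

```text
[0.52395644 0.16447285 0.26128402] [[ 9.31927559e-01  3.62643905e-01 -6.49918100e-04]
 [ 3.62644201e-01 -9.31927579e-01  4.14335441e-04]
 [-4.55420379e-04 -6.21819647e-04 -9.99999703e-01]] [5.05796355e+00 1.95660169e+01 6.67266795e+01 2.69877713e-02
 9.37423028e+01 7.37970481e+01] 1.15
```

View pics/w1.png

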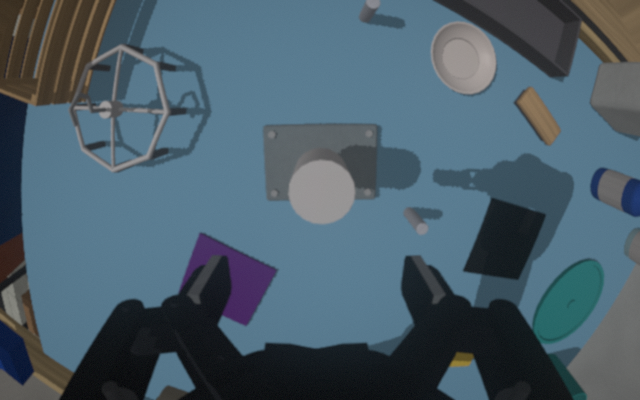

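The wrist view puts the beaker top at about (322,191). The foot's corners are near (265,125), (377,125), (378,200) and (267,200).

```bash
python3 - <<'E'
from h import *
from rig import env
s=env.observe()
im=cv2.imread("pics/w1.png")
hsv=cv2.cvtColor(im,cv2.COLOR_BGR2HSV)
m=((hsv[...,1]<40)&(hsv[...,2]>150)).astype(np.uint8)*255
m[:, :280]=0;m[:,365:]=0;m[:145]=0;m[235:]=0
c=max(cv2.findContours(m,0,1)[0],key=cv2.contourArea)
print(cv2.boundingRect(c))
P=plane("wrist",c.reshape(-1,2),.168,s);(x,y),r=cv2.minEnclosingCircle(P[:,:2].astype(np.float32));print("top",x,y,r)
P=plane("wrist",[(265,125.5),(377.5,124.5),(378.5,199.5),(267.5,200.5)],.014,s);print(P.round(4),P.mean(0))
e=P[[1,2]].mean(0)-P[[0,3]].mean(0);print(np.linalg.norm(e),np.degrees(np.arctan2(-e[1],-e[0])))
P=plane("wrist",[(492,198),(545,211),(519,279),(465,271)],.006,s);print(P.round(3),P.mean(0))
cv2.imwrite("pics/w1c.png",cv2.resize(im[105:240,240:400],None,fx=4,fy=4,interpolation=2))
E
```

```text
(291, 162, 62, 60)
top 0.5256187319755554 0.15908947587013245 0.029543325304985046
[[0.5478 0.2476 0.014 ]
 [0.6061 0.1039 0.014 ]
 [0.5074 0.0585 0.014 ]
 [0.4471 0.2084 0.014 ]] [0.52711074 0.15461072 0.014     ]
0.1583332346038701 111.9795274899621
[[ 0.58  -0.126  0.006]
 [ 0.605 -0.257  0.006]
 [ 0.466 -0.286  0.006]
 [ 0.445 -0.15   0.006]] [ 0.52409424 -0.20474457  0.006     ]
```

View pics/w1c.png

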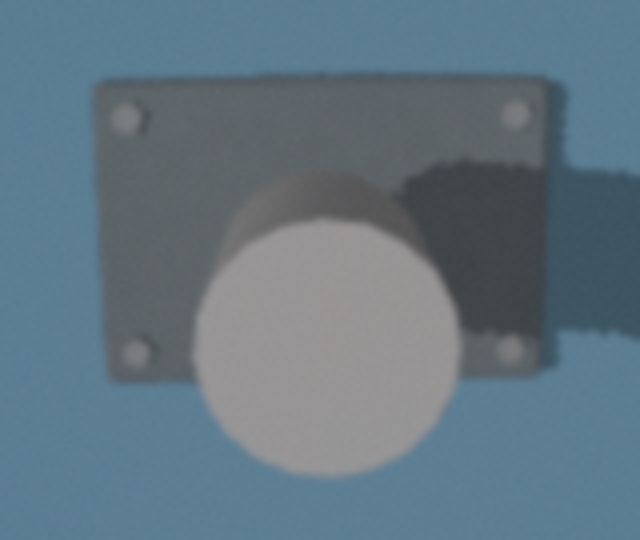

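>>> jog_arm(deltas=[0,0.0055,0.02,0,0,0,-1,0,0.0055,0.045,0,0,0,-1,0,0.0055,0.07,0,0,0,-1,0,0.0055,0.095,0,0,0,-1,0,0.0055,0.115,0,0,0,-1,0,0.0055,0.135,0,0,0,-1,0,0.0055,0.155,0,0,0,-1,0,0.0055,0.17,0,0,0,-1,0,0.0055,0.185,0,0,0,-1,0,0.0055,0.196,0,0,0,-1,0,0.0055,0.196,0,0,0,-1,0,0.0055,0.196,0,0,0,-1])

```text
time_s: 2.2
position: [0.5261, 0.1584, 0.1145]
tool_rot: [[0.932, 0.363, -0.0], [0.363, -0.932, -0.0], [-0.0, 0.0, -1.0]]
ft_force: [-0.5, -0.5, -0.5]
grip_width: 0.0857
```

>>> jog_arm(deltas=[0,0,0,0,0,0,-0.4,0,0,0,0,0,0,-0.2,0,0,0,0,0,0,1,0,0,0,0,0,0,1,0,0,0,0,0,0,1,0,0,0,0,0,0,1,0,0,0,0,0,0,1], grip_force=30)

```text
time_s: 2.78
position: [0.5264, 0.1588, 0.1156]
tool_rot: [[0.932, 0.362, 0.002], [0.362, -0.932, -0.0], [0.002, 0.001, -1.0]]
ft_force: [-0.4, 0.1, 6.7]
grip_width: 0.0601
```

```bash
python3 - <<'E'
from rig import env, eyes
import cv2
s=env.observe();print(s["position"],s["ft_force"],s["wrist_torque"],s["grip_width"],s["time_s"])
a=cv2.resize(eyes.get_image("side")[170:310,240:400],None,fx=4,fy=4)
cv2.imwrite("pics/s2.png",a[:,:,::-1])
E
```

```text
[0.52642016 0.15879419 0.11558196] [-0.37827795  0.12964146  6.66429993] [-0.17341032  0.22859861  0.04087288] 0.060123810661808434 2.7833
```

View pics/s2.png

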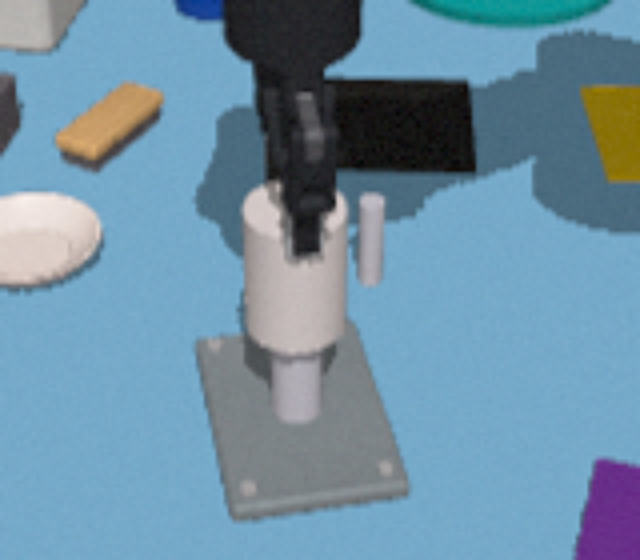

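The fingers are on the beaker at width 0.060. I'll lift straight up.

>>> jog_arm(deltas=[0,0,-0.004,0,0,0,1,0,0,-0.012,0,0,0,1,0,0,-0.025,0,0,0,1,0,0,-0.04,0,0,0,1,0,0,-0.055,0,0,0,1,0,0,-0.07,0,0,0,1,0,0,-0.085,0,0,0,1,0,0,-0.1,0,0,0,1,0,0,-0.115,0,0,0,1,0,0,-0.128,0,0,0,1,0,0,-0.138,0,0,0,1,0,0,-0.14,0,0,0,1])

```text
time_s: 3.83
position: [0.5264, 0.159, 0.2212]
tool_rot: [[0.932, 0.362, 0.002], [0.362, -0.932, 0.0], [0.002, 0.001, -1.0]]
ft_force: [-0.1, 0.8, 0.1]
grip_width: 0.0602
```

```bash
python3 - <<'E'
from rig import env, eyes
import cv2
s=env.observe();print(s["position"],s["ft_force"],s["wrist_torque"],s["grip_width"],s["time_s"])
a=cv2.resize(eyes.get_image("side")[130:310,240:400],None,fx=3.3,fy=3.3)
cv2.imwrite("pics/s3.png",a[:,:,::-1])
a=cv2.resize(eyes.get_image("scene")[130:310,280:440],None,fx=3.3,fy=3.3)
cv2.imwrite("pics/c3.png",a[:,:,::-1])
E
```

```text
[0.52643817 0.1590013  0.22119099] [-0.12166995  0.79064657  0.09204944] [ 0.02124179 -0.0070426  -0.02841239] 0.06016961184141629 3.8333
```

View pics/s3.png

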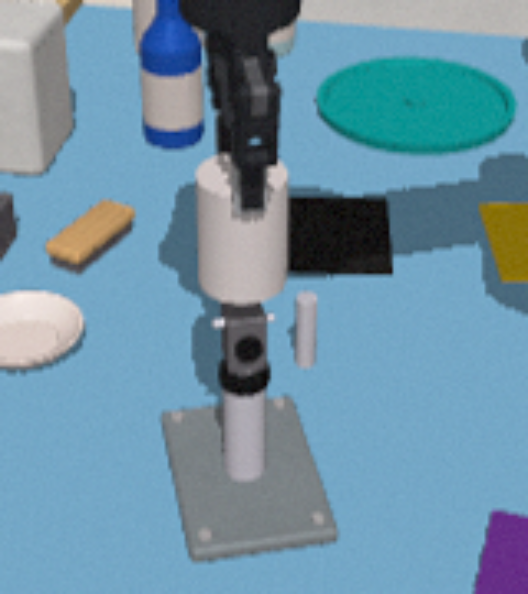

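View pics/c3.png

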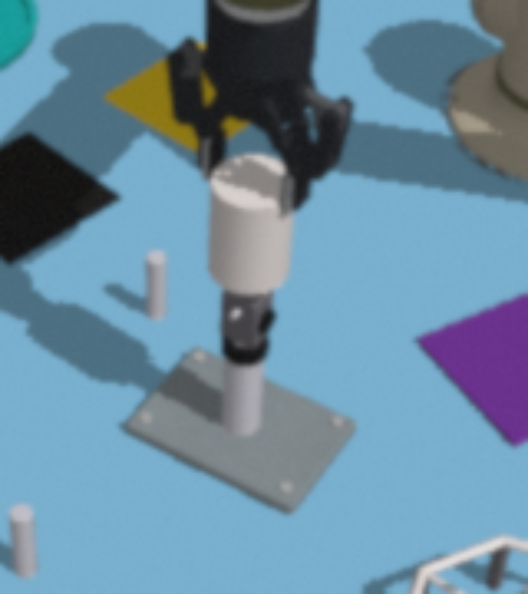

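The beaker is off and upright, with its rim clear of the head. The button is visible facing +y at side-view crop (248,348). Next I'll carry the beaker to the black pad.

>>> jog_arm(deltas=[-0.009,0.022,0,0,0,0,1,-0.025,0.062,0,0,0,0,1,-0.042,0.103,0,0,0,0,1,-0.06,0.147,0,0,0,0,1,-0.078,0.192,0,0,0,0,1,-0.096,0.236,0,0,0,0,1,-0.114,0.281,0,0,0,0,1,-0.132,0.326,0,0,0,0,1,-0.15,0.37,0,0,0,0,1,-0.165,0.406,0,0,0,0,1,-0.176,0.433,0,0,0,0,1,-0.181,0.446,0,0,0,0,1])

```text
time_s: 4.93
position: [0.5201, -0.2046, 0.2185]
tool_rot: [[0.933, 0.36, -0.002], [0.36, -0.933, 0.001], [-0.001, -0.001, -1.0]]
ft_force: [0.4, 0.1, 0.5]
grip_width: 0.0599
```

```bash
python3 - <<'E'
from rig import env, eyes
import cv2
s=env.observe();print(s["position"],s["ft_force"],s["tool_rot"],s["grip_width"],s["time_s"])
a=cv2.resize(eyes.get_image("side")[80:280,220:460],None,fx=3,fy=3)
cv2.imwrite("pics/s4.png",a[:,:,::-1])
E
```

```text
[ 0.52008309 -0.20457045  0.2184904 ] [0.35147902 0.05793508 0.53623453] [[ 9.33008432e-01  3.59851317e-01 -1.51509249e-03]
 [ 3.59852442e-01 -9.33009071e-01  5.40987037e-04]
 [-1.21892014e-03 -1.04995520e-03 -9.99998706e-01]] 0.05989412531019687 4.9333
```

View pics/s4.png

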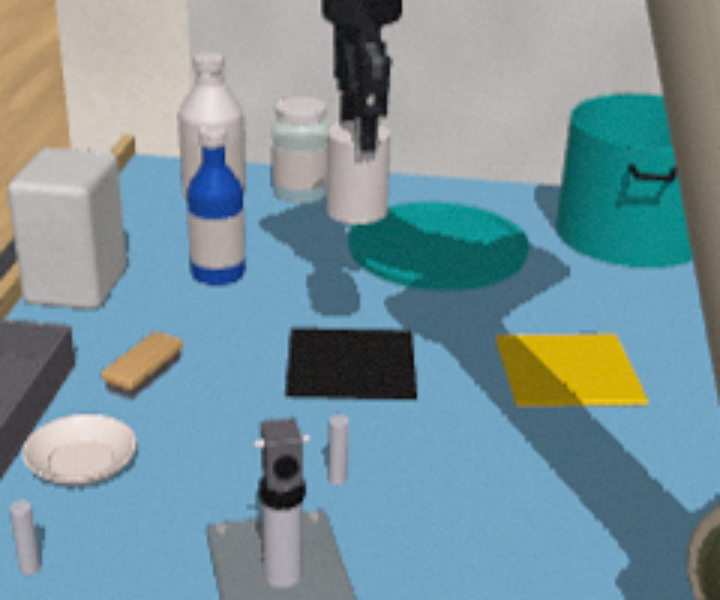

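>>> jog_arm(deltas=[0,0,0.015,0,0,0,1,0,0,0.04,0,0,0,1,0,0,0.065,0,0,0,1,0,0,0.09,0,0,0,1,0,0,0.115,0,0,0,1,0,0,0.14,0,0,0,1,0,0,0.165,0,0,0,1,0,0,0.19,0,0,0,1,0,0,0.21,0,0,0,1,0,0,0.222,0,0,0,1,0,0,0.23,0,0,0,1,0,0,0.234,0,0,0,1])

```text
time_s: 5.98
position: [0.5206, -0.2013, 0.0435]
tool_rot: [[0.932, 0.363, -0.001], [0.363, -0.932, 0.001], [-0.0, -0.001, -1.0]]
ft_force: [-0.1, -0.5, -0.4]
grip_width: 0.06
```

>>> jog_arm(deltas=[0,0,0.001,0,0,0,1,0,0,0.002,0,0,0,1,0,0,0.003,0,0,0,1,0,0,0.004,0,0,0,1,0,0,0.005,0,0,0,1])

```text
time_s: 6.4
position: [0.5208, -0.2022, 0.0406]
tool_rot: [[0.932, 0.362, 0.001], [0.362, -0.932, -0.0], [0.0, 0.001, -1.0]]
ft_force: [-0.4, 0.6, -0.6]
grip_width: 0.0604
```

```bash
python3 - <<'E'
from rig import env, eyes
import cv2
s=env.observe();print(s["position"],s["ft_force"],s["wrist_torque"],s["grip_width"],s["time_s"])
a=cv2.resize(eyes.get_image("side")[120:260,250:430],None,fx=4,fy=4)
cv2.imwrite("pics/s5.png",a[:,:,::-1])
E
```

```text
[ 0.5207851  -0.20217783  0.04062983] [-0.41752542  0.61958473 -0.58441494] [-0.01379862 -0.03775804 -0.0326922 ] 0.06038314754258374 6.4
```

View pics/s5.png

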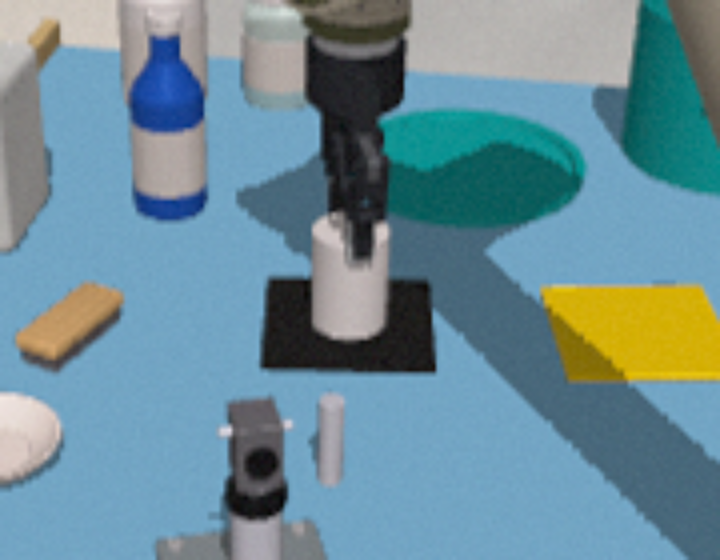

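Nearly down, with the beaker centred on the pad. I'll keep going until the force shows contact.

>>> jog_arm(deltas=[0,0,0.001,0,0,0,1,0,0,0.002,0,0,0,1,0,0,0.003,0,0,0,1,0,0,0.003,0,0,0,1])

```text
time_s: 6.78
position: [0.5208, -0.2022, 0.0387]
tool_rot: [[0.932, 0.362, 0.001], [0.362, -0.932, -0.0], [0.0, 0.001, -1.0]]
ft_force: [-1.9, 0.3, 5.7]
grip_width: 0.0602
```

Contact at 5.7 N, at the height I expected. Release slowly, then rise.

>>> jog_arm(deltas=[0,0,0,0,0,0,-0.3,0,0,0,0,0,0,-0.5,0,0,0,0,0,0,-1,0,0,0,0,0,0,-1,0,0,0,0,0,0,-1,0,0,0,0,0,0,-1])

```text
time_s: 7.28
position: [0.5206, -0.2021, 0.0379]
tool_rot: [[0.932, 0.362, -0.0], [0.362, -0.932, 0.0], [-0.0, -0.0, -1.0]]
ft_force: [0.6, 0.0, -0.4]
grip_width: 0.0856
```

>>> jog_arm(deltas=[0,0,-0.01,0,0,0,-1,0,0,-0.03,0,0,0,-1,0,0,-0.05,0,0,0,-1,0,0,-0.08,0,0,0,-1,0,0,-0.11,0,0,0,-1,0,0,-0.15,0,0,0,-1,0,0,-0.19,0,0,0,-1,0,0,-0.23,0,0,0,-1,0,0,-0.27,0,0,0,-1,0,0,-0.295,0,0,0,-1,0,0,-0.3,0,0,0,-1])

```text
time_s: 8.2
position: [0.5214, -0.2025, 0.2673]
tool_rot: [[0.932, 0.362, 0.006], [0.362, -0.932, -0.004], [0.004, 0.006, -1.0]]
ft_force: [0.1, -0.5, 0.4]
grip_width: 0.0855
```

```bash
python3 - <<'E'
from rig import env, eyes
import cv2
s=env.observe();print(s["position"],s["ft_force"],s["wrist_torque"],s["grip_width"],s["time_s"])
im=eyes.get_image("side");cv2.imwrite("pics/s6f.png",im[:,:,::-1])
a=cv2.resize(im[120:300,250:430],None,fx=3.3,fy=3.3)
cv2.imwrite("pics/s6.png",a[:,:,::-1])
im=eyes.get_image("scene");cv2.imwrite("pics/c6f.png",im[:,:,::-1])
a=cv2.resize(im[130:310,240:440],None,fx=4,fy=3.3)
cv2.imwrite("pics/c6.png",cv2.resize(im[140:290,240:400],None,fx=4,fy=4,interpolation=2)[:,:,::-1])
E
```

```text
[ 0.52141895 -0.20252689  0.26732374] [ 0.10058578 -0.53225797  0.43861208] [-0.00174419 -0.00120992  0.00278599] 0.08547209837743837 8.2
```

View pics/s6.png

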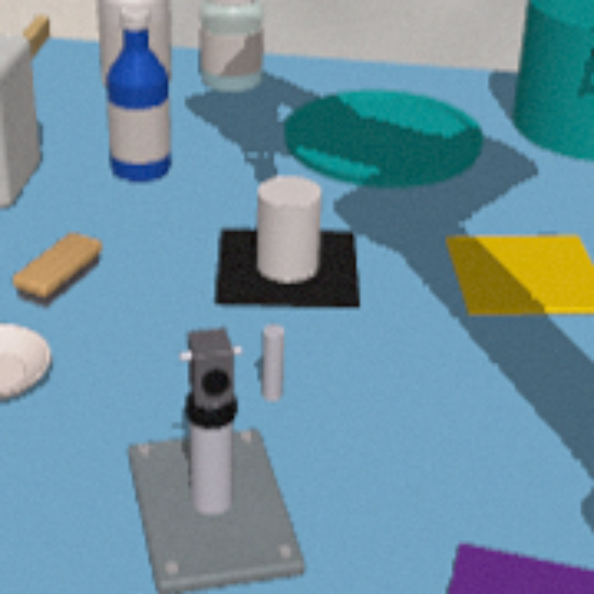

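View pics/c6.png

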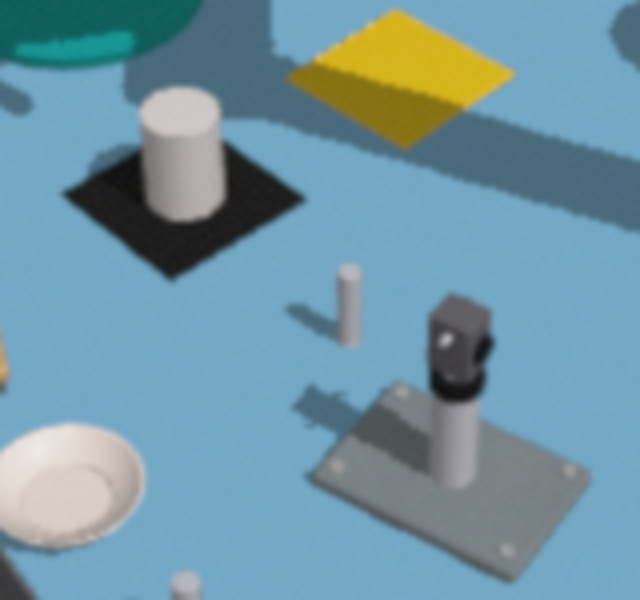

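The beaker stands upright on the black pad. The head is at scene crop (460,330), and its button faces +y. Back over the stand.

>>> jog_arm(deltas=[0.009,-0.022,0,0,0,0,-1,0.025,-0.062,0,0,0,0,-1,0.042,-0.103,0,0,0,0,-1,0.06,-0.147,0,0,0,0,-1,0.078,-0.192,0,0,0,0,-1,0.096,-0.236,0,0,0,0,-1,0.114,-0.281,0,0,0,0,-1,0.132,-0.326,0,0,0,0,-1,0.15,-0.37,0,0,0,0,-1,0.165,-0.409,0,0,0,0,-1,0.176,-0.439,0,0,0,0,-1,0.179,-0.449,0,0,0,0,-1])

```text
time_s: 9.3
position: [0.5226, 0.1634, 0.2611]
tool_rot: [[0.931, 0.365, -0.003], [0.365, -0.931, 0.0], [-0.003, -0.002, -1.0]]
ft_force: [-0.0, 0.7, 0.4]
grip_width: 0.0853
```

>>> jog_arm(deltas=[0,0,0,0,0,0,-1,0,0,0,0,0,0,-1])

```text
time_s: 9.47
position: [0.5235, 0.1599, 0.262]
tool_rot: [[0.932, 0.363, -0.002], [0.363, -0.932, -0.001], [-0.002, -0.0, -1.0]]
ft_force: [0.8, 0.1, 0.9]
grip_width: 0.0853
```

```bash
python3 - <<'E'
from rig import env, eyes
from h import *
s=env.observe();print(s["position"],s["tool_rot"],s["time_s"],s["q"][5])
im=eyes.get_image("wrist")[:,:,::-1]
cv2.imwrite("pics/w7.png",im)
cv2.imwrite("pics/w7c.png",cv2.resize(im[105:240,240:400],None,fx=5,fy=4.4,interpolation=2))
print("scene/side head top",plane("scene",[(355,217)],.164),plane("side",[(313.3,222.4)],.164))
E
```

```text
[0.52347556 0.15990091 0.26200758] [[ 9.31973992e-01  3.62520153e-01 -1.90201960e-03]
 [ 3.62519676e-01 -9.31975924e-01 -6.01984219e-04]
 [-1.99086788e-03 -1.28485893e-04 -9.99998010e-01]] 9.4667 73.34705398695594
scene/side head top [[0.52301777 0.15681317 0.164     ]] [[0.5253588 0.1595075 0.164    ]]
```

View pics/w7c.png

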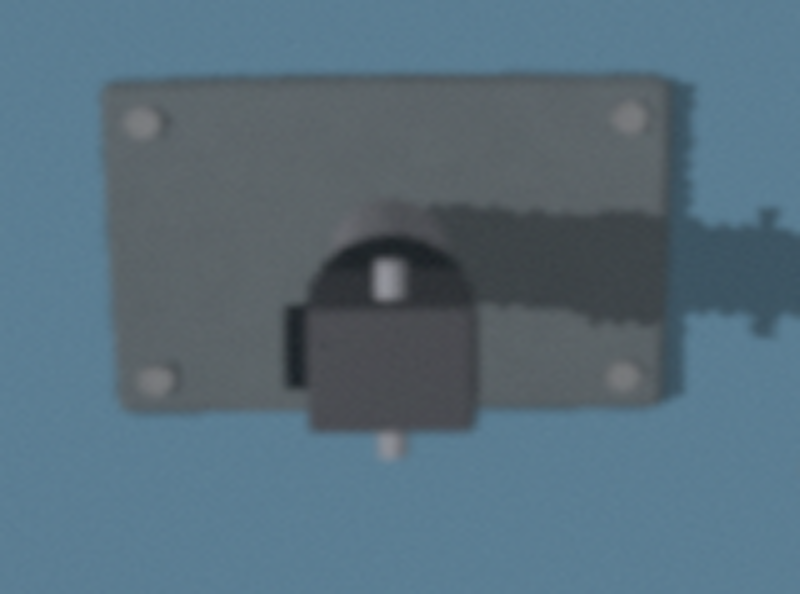

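The wrist crop shows the head top spanning x 306–478 and y 306–432, with the button on the left (+y) side and pegs above and below.

```bash
python3 - <<'E'
from rig import env
from h import *
s=env.observe()
P=plane("wrist",[(301.2,174.5),(335.6,174.5),(334.8,203.2),(302,203.2)],.164,s)
print(P.round(4),P.mean(0),np.linalg.norm(P[0]-P[1]),np.linalg.norm(P[1]-P[2]))
e=P[[0,3]].mean(0)-P[[1,2]].mean(0);print(np.degrees(np.arctan2(e[1],e[0])))
print("offset tool axes",s["tool_rot"].T@(P.mean(0)-s["position"]))
F=plane("wrist",[(261,124.6),(373.4,122.3),(372,197),(264.5,198)],.014,s);e=F[[0,3]].mean(0)-F[[1,2]].mean(0);print(F.mean(0),np.degrees(np.arctan2(e[1],e[0])))
E
```

```text
[[0.5335 0.1775 0.164 ]
 [0.5449 0.1482 0.164 ]
 [0.519  0.1385 0.164 ]
 [0.5079 0.1672 0.164 ]] [0.52633784 0.15783619 0.164     ] 0.031494191543621416 0.027601117531444758
111.16064685602949
offset tool axes [0.00204985 0.00238107 0.09828375]
[0.52666087 0.15747428 0.014     ] 112.04490211963821
```

>>> jog_arm(deltas=[0.002,0.003,0.015,0,0,0,-1,0.002,0.003,0.035,0,0,0,-1,0.002,0.003,0.06,0,0,0,-1,0.002,0.003,0.085,0,0,0,-1,0.002,0.003,0.11,0,0,0,-1,0.002,0.003,0.13,0,0,0,-1,0.002,0.003,0.15,0,0,0,-1,0.002,0.003,0.165,0,0,0,-1,0.002,0.003,0.178,0,0,0,-1,0.002,0.003,0.187,0,0,0,-1,0.002,0.003,0.187,0,0,0,-1,0.002,0.003,0.187,0,0,0,-1])

```text
time_s: 10.52
position: [0.5262, 0.1584, 0.1229]
tool_rot: [[0.932, 0.362, 0.0], [0.362, -0.932, -0.0], [0.0, 0.0, -1.0]]
ft_force: [0.7, 0.1, 0.3]
grip_width: 0.0851
```

```bash
python3 - <<'E'
from rig import env, eyes
from h import *
s=env.observe();print(s["position"],s["ft_force"],s["time_s"])
for n,b in (("side",(150,270,260,380)),("scene",(150,290,290,430)),("wrist",(100,400,180,480))):
    im=eyes.get_image(n)[b[0]:b[1],b[2]:b[3],::-1]
    cv2.imwrite(f"pics/{n}8.png",cv2.resize(im,None,fx=4 if n!="wrist" else 2,fy=4 if n!="wrist" else 2,interpolation=2))
E
```

```text
[0.52618972 0.15843157 0.1229282 ] [0.68093241 0.12580785 0.3048649 ] 10.5167
```

View pics/side8.png

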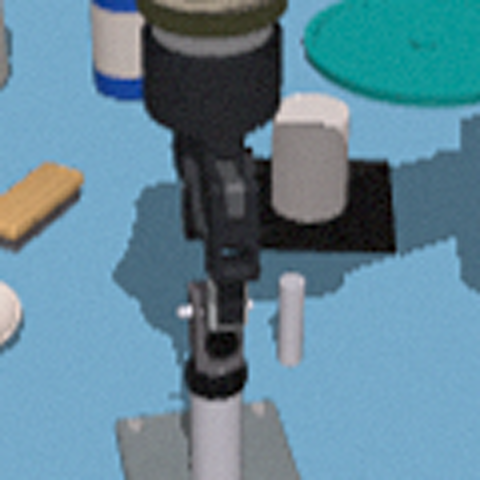

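View pics/scene8.png

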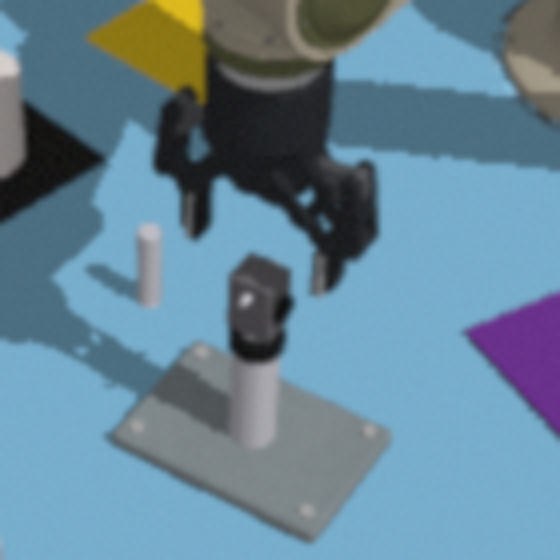

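View pics/wrist8.png

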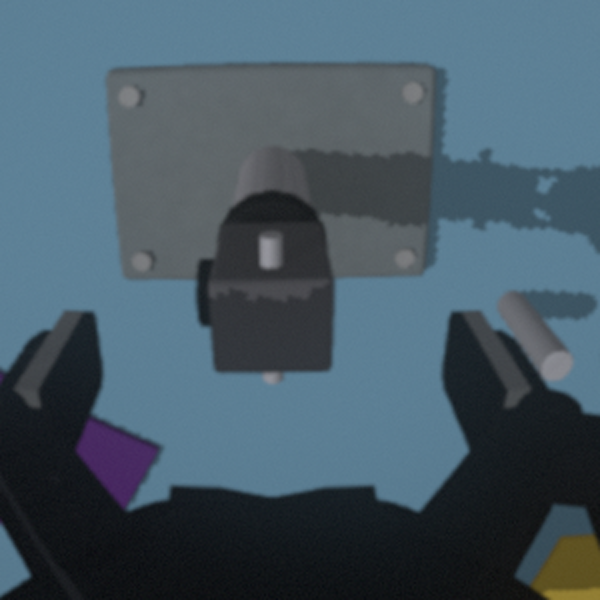

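```bash
python3 - <<'E'
from rig import env
from h import *
s=env.observe();p=s["position"];R=s["tool_rot"]
for n,o in (("scene",(290,150)),("side",(260,150))):
  for z in (-.013,-.03):
    for sg in (1,-1): print(n,z,sg,((proj(n,p+R@[0,sg*.043,z])-o)*4).round())
  print(n,"headtop",((proj(n,[.5255,.158,.164])-o)*4).round(),((proj(n,[.5255,.158,.118])-o)*4).round())
E
```

```text
scene -0.013 1 [[200. 277.]]
scene -0.013 -1 [[314. 330.]]
scene -0.03 1 [[200. 258.]]
scene -0.03 -1 [[316. 311.]]
scene headtop [[258. 271.]] [[255. 322.]]
side -0.013 1 [[200. 286.]]
side -0.013 -1 [[225. 371.]]
side -0.03 1 [[200. 263.]]
side -0.03 -1 [[225. 347.]]
side headtop [[213. 288.]] [[214. 351.]]
```

```bash
python3 - <<'E'
from h import *
a=cv2.imread("pics/scene8.png")[120:340,130:420];b=cv2.imread("pics/side8.png")[220:380,140:300]
cv2.imwrite("pics/z1.png",cv2.resize(a,None,fx=2.7,fy=2.7));cv2.imwrite("pics/z2.png",cv2.resize(b,None,fx=3.7,fy=3.7))
E
```

```text
(no output)
```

View pics/z1.png

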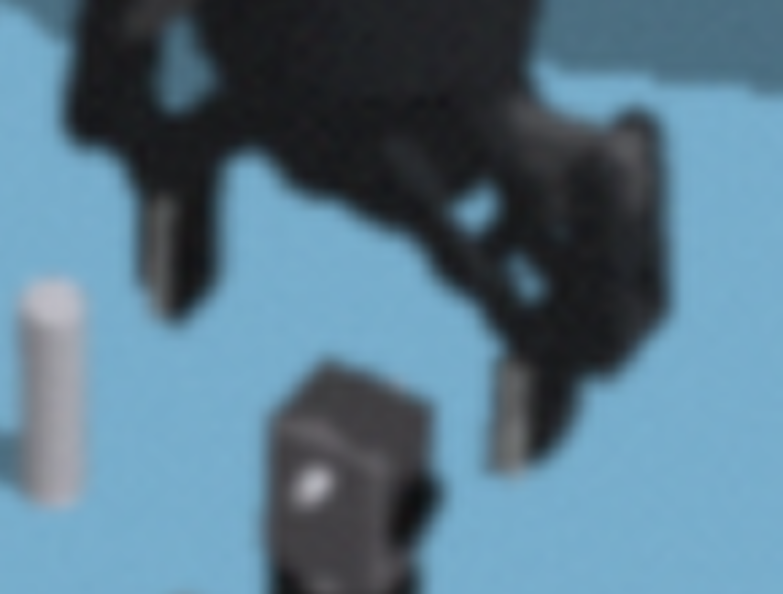

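View pics/z2.png

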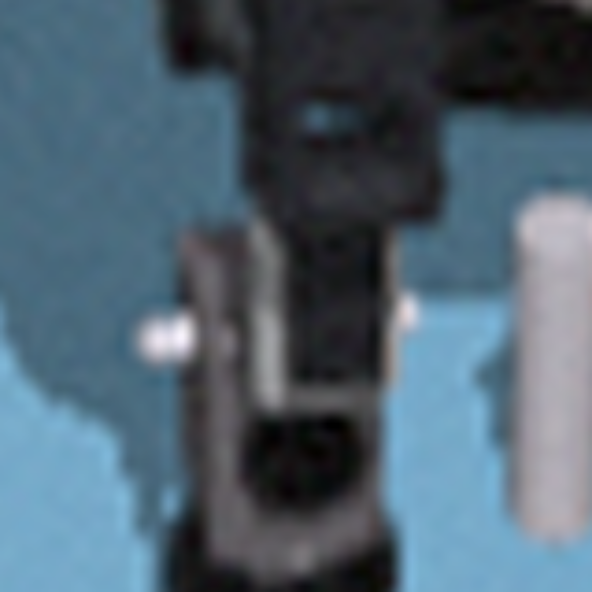

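```bash
python3 - <<'E'
from h import *
from rig import env
st=env.observe()
def tri(s):
    A=np.zeros((3,3));b=np.zeros(3)
    for n,p in s:
        o,d=ray(n,[p],st);d=d[0]/np.linalg.norm(d[0]);M=np.eye(3)-np.outer(d,d);A+=M;b+=M@o
    x=np.linalg.solve(A,b);return x
def f(n,x,y):
    return (x/2.7+130)/4+290,(y/2.7+120)/4+150
def g(x,y): return (x/3.7+140)/4+260,(y/3.7+220)/4+150
for a,b,l in (((507,468),(325,393),"near pad bottom"),((520,360),(325,225),"pad top"),((330,365),(215,240),"head top back?"),((345,412),None,"top centre")):
    q=[("scene",f(0,*a))]+([("side",g(*b))] if b else [])
    if b:
        X=tri(q);print(l,X.round(4),(st["tool_rot"].T@(X-st["position"])).round(4))
# wrist tips: bottom of pads in crop(2x,180,100)
for px in ((75,312),(465,312)):
    X=plane("wrist",[(px[0]/2+180,px[1]/2+100)],.16,st);print(X, (st["tool_rot"].T@(X[0]-st["position"])).round(4))
E
```

```text
near pad bottom [0.5094 0.198  0.1674] [-0.0016 -0.0426 -0.0439]
pad top [0.5086 0.1989 0.2003] [-0.0019 -0.0437 -0.0769]
head top back? [0.5314 0.1598 0.1735] [ 0.0051  0.0009 -0.05  ]
[[0.50885351 0.20851922 0.16      ]] [ 0.0017 -0.0526 -0.0365]
[[0.54649049 0.1114307  0.16      ]] [ 0.0016  0.0515 -0.0365]
```

Both views put the open pads' lower edge at z≈0.168, about 45 mm behind the reported TCP. From the description I expected much less, roughly 13 mm. Before gripping, I'll rise clear and close to about 32 mm in free air to measure where the pads really are at that width.

>>> jog_arm(deltas=[0,0,-0.02,0,0,0,-1,0,0,-0.05,0,0,0,-1,0,0,-0.08,0,0,0,-1,0,0,-0.1,0,0,0,0,0,0,-0.12,0,0,0,0.25,0,0,-0.12,0,0,0,0.25,0,0,-0.12,0,0,0,0.25,0,0,-0.12,0,0,0,0.25,0,0,-0.12,0,0,0,0.25])

```text
time_s: 11.42
position: [0.5255, 0.1588, 0.2117]
tool_rot: [[0.932, 0.362, -0.002], [0.362, -0.932, -0.0], [-0.002, -0.001, -1.0]]
ft_force: [-0.6, 0.4, 1.2]
grip_width: 0.0319
```

```bash
python3 - <<'E'
from rig import env, eyes
from h import *
s=env.observe();print(s["position"],s["grip_width"],s["time_s"])
for n,b in (("side",(120,240,260,380)),("scene",(130,270,290,430))):
    im=eyes.get_image(n)[b[0]:b[1],b[2]:b[3],::-1]
    cv2.imwrite(f"pics/{n}9.png",cv2.resize(im,None,fx=5 if n=="side" else 4,fy=5 if n=="side" else 4,interpolation=2))
E
```

```text
[0.52554115 0.15884697 0.21168692] 0.0318547037601946 11.4167
```

View pics/side9.png

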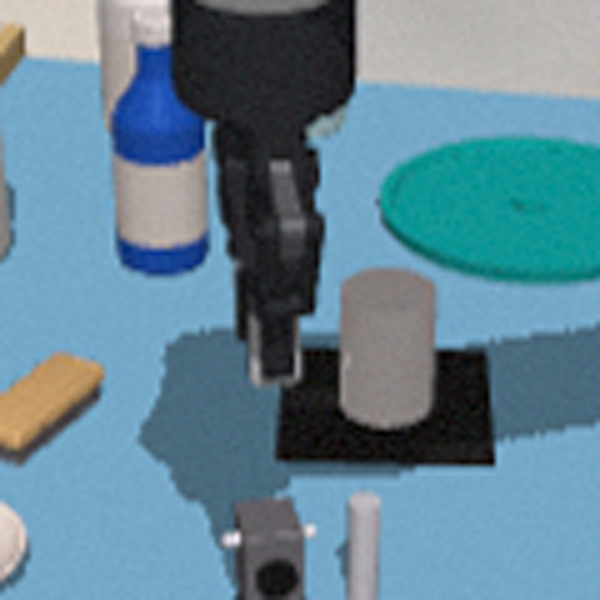

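View pics/scene9.png

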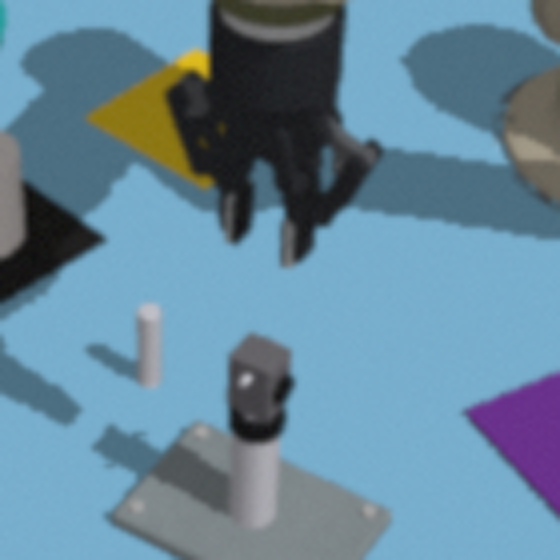

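```bash
python3 - <<'E'
from h import *
from rig import env
s=env.observe();R=s["tool_rot"];p=s["position"]
for z in (-.02,-.03,-.035,-.04,-.05):
    X=p+R@[0,-.017,z]
    print(z,"side pred",((proj("side",X)-(260,120))*5).round(),"scene pred",((proj("scene",X)-(290,130))*4).round())
    
print("obs side (275,384) scene (292,264)")
print("button side pred",((proj("side",[.5255-.021*.362,.158+.021*.932,.141])-(260,120))*5).round(),"obs (277,577); head top ctr scene pred",((proj("scene",[.5255,.158,.164])-(290,130))*4).round(),"obs(262,350)")
E
```

```text
-0.02 side pred [[271. 407.]] scene pred [[287. 281.]]
-0.03 side pred [[271. 388.]] scene pred [[287. 269.]]
-0.035 side pred [[271. 378.]] scene pred [[288. 262.]]
-0.04 side pred [[271. 369.]] scene pred [[288. 256.]]
-0.05 side pred [[271. 349.]] scene pred [[289. 244.]]
obs side (275,384) scene (292,264)
button side pred [[275. 576.]] obs (277,577); head top ctr scene pred [[258. 351.]] obs(262,350)
```

The images agree. At 32 mm opening, the pad bottoms are about 33 mm behind the reported TCP and the pads are about 33 mm long. To centre the pads on the button at z 0.141, the TCP has to be at about 0.092.

>>> jog_arm(deltas=[0,0.001,0,0,0,0,-1,0,0.001,0,0,0,0,-1,0,0.001,0,0,0,0,-1,0,0.001,0.01,0,0,0,-1,0,0.001,0.03,0,0,0,-1,0,0.001,0.055,0,0,0,-1,0,0.001,0.08,0,0,0,-1,0,0.001,0.105,0,0,0,-1,0,0.001,0.13,0,0,0,-1,0,0.001,0.15,0,0,0,-1,0,0.001,0.159,0,0,0,-1,0,0.001,0.159,0,0,0,-1])

```text
time_s: 12.52
position: [0.5254, 0.1581, 0.0919]
tool_rot: [[0.932, 0.362, -0.003], [0.362, -0.932, -0.0], [-0.003, -0.001, -1.0]]
ft_force: [-0.6, 0.8, 0.0]
grip_width: 0.0857
```

```bash
python3 - <<'E'
from rig import env, eyes
from h import *
s=env.observe();print(s["position"],s["ft_force"],s["grip_width"],s["time_s"])
for n,b in (("side",(170,290,260,380)),("scene",(150,290,290,430))):
    im=eyes.get_image(n)[b[0]:b[1],b[2]:b[3],::-1]
    cv2.imwrite(f"pics/{n}10.png",cv2.resize(im,None,fx=4,fy=4,interpolation=2))
E
```

```text
[0.52536308 0.15812134 0.09189719] [-0.62101305  0.7842013   0.00322438] 0.08566417387361297 12.5167
```

View pics/side10.png

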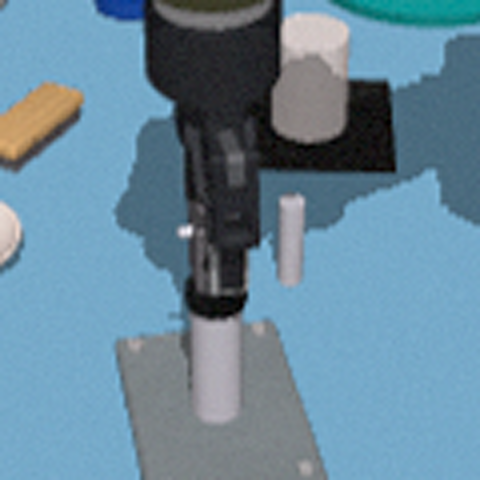

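View pics/scene10.png

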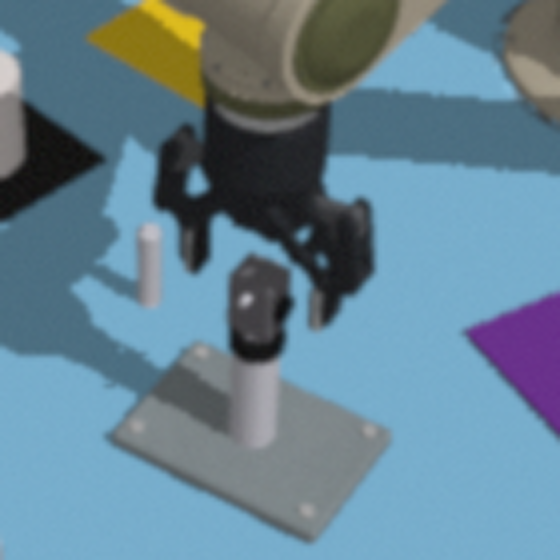

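The pads now straddle the head at button height. Close at 45 N.

>>> jog_arm(deltas=[0,0,0,0,0,0,-0.3,0,0,0,0,0,0,0,0,0,0,0,0,0,0.1,0,0,0,0,0,0,1,0,0,0,0,0,0,1,0,0,0,0,0,0,1,0,0,0,0,0,0,1,0,0,0,0,0,0,1], grip_force=45)

```text
time_s: 13.28
position: [0.5262, 0.1588, 0.0942]
tool_rot: [[0.932, 0.363, 0.001], [0.363, -0.932, 0.001], [0.001, -0.001, -1.0]]
ft_force: [-2.4, 4.0, 5.9]
grip_width: 0.0313
```

```bash
python3 - <<'E'
from rig import env, eyes
from h import *
s=env.observe();print(s["position"],s["ft_force"],s["wrist_torque"],s["grip_width"],s["time_s"])
for n,b in (("side",(170,290,260,380)),("scene",(150,290,290,430))):
    im=eyes.get_image(n)[b[0]:b[1],b[2]:b[3],::-1]
    cv2.imwrite(f"pics/{n}11.png",cv2.resize(im,None,fx=4,fy=4,interpolation=2))
E
```

```text
[0.52622439 0.15884394 0.09418623] [-2.38221178  3.99991232  5.91137546] [0.75352104 0.38360716 0.37598342] 0.03131891731033052 13.2833
```

View pics/side11.png

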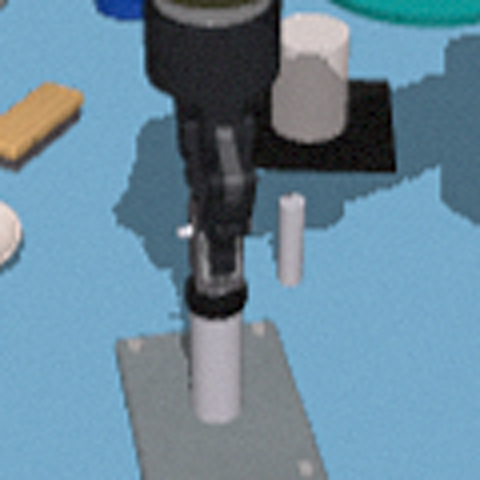

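View pics/scene11.png

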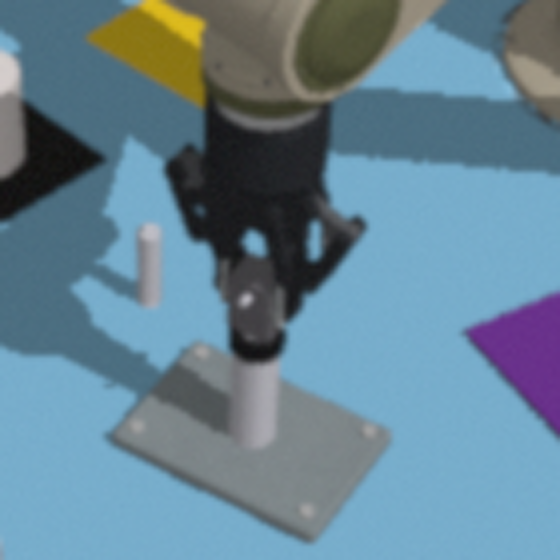

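Grip width is 0.031. The beaker (62 mm) read 0.060, so this matches the 32 mm head with the button in. Pull up a little and check the force.

>>> jog_arm(deltas=[0,0,-0.004,0,0,0,1,0,0,-0.008,0,0,0,1,0,0,-0.013,0,0,0,1,0,0,-0.018,0,0,0,1,0,0,-0.023,0,0,0,1,0,0,-0.028,0,0,0,1])

```text
time_s: 13.88
position: [0.5261, 0.1588, 0.1139]
tool_rot: [[0.932, 0.363, -0.001], [0.363, -0.932, 0.001], [-0.0, -0.001, -1.0]]
ft_force: [1.5, 4.4, -5.8]
grip_width: 0.0314
```

Resistance is 6 N and the post is sliding. Continue past the first stop.

>>> jog_arm(deltas=[0,0,-0.006,0,0,0,1,0,0,-0.014,0,0,0,1,0,0,-0.022,0,0,0,1,0,0,-0.03,0,0,0,1,0,0,-0.038,0,0,0,1,0,0,-0.046,0,0,0,1,0,0,-0.054,0,0,0,1,0,0,-0.062,0,0,0,1,0,0,-0.07,0,0,0,1,0,0,-0.078,0,0,0,1,0,0,-0.086,0,0,0,1,0,0,-0.092,0,0,0,1])

```text
time_s: 14.88
position: [0.5261, 0.1588, 0.1829]
tool_rot: [[0.932, 0.363, -0.001], [0.363, -0.932, 0.001], [-0.001, -0.001, -1.0]]
ft_force: [3.0, 5.0, -7.8]
grip_width: 0.0311
```

```bash
python3 - <<'E'
from rig import env, eyes
from h import *
s=env.observe();print(s["position"],s["ft_force"],s["wrist_torque"],s["grip_width"],s["time_s"])
for n,b in (("side",(130,290,240,400)),):
    im=eyes.get_image(n)[b[0]:b[1],b[2]:b[3],::-1]
    cv2.imwrite(f"pics/{n}12.png",cv2.resize(im,None,fx=3.7,fy=3.7,interpolation=2))
E
```

```text
[0.52608272 0.15883187 0.18288847] [ 3.02904832  5.02558257 -7.75914723] [ 0.83655142 -0.4305904   0.33384625] 0.031145630844765692 14.8833
```

View pics/side12.png

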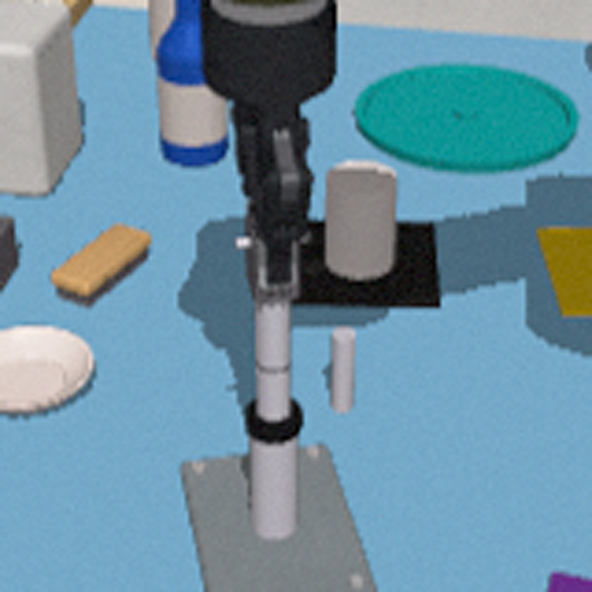

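The post is drawn about 89 mm. I'll ease it up to the hard end.

>>> jog_arm(deltas=[0,0,-0.003,0,0,0,1,0,0,-0.006,0,0,0,1,0,0,-0.009,0,0,0,1,0,0,-0.011,0,0,0,1,0,0,-0.013,0,0,0,1,0,0,-0.014,0,0,0,1,0,0,-0.014,0,0,0,1])

```text
time_s: 15.52
position: [0.5261, 0.1588, 0.1932]
tool_rot: [[0.932, 0.363, -0.001], [0.363, -0.932, 0.001], [-0.001, -0.001, -1.0]]
ft_force: [1.9, 5.9, -5.5]
grip_width: 0.0313
```

>>> jog_arm(deltas=[0,0,-0.001,0,0,0,1,0,0,-0.002,0,0,0,1,0,0,-0.002,0,0,0,1])

```text
time_s: 15.77
position: [0.5261, 0.1588, 0.1943]
tool_rot: [[0.932, 0.363, -0.001], [0.363, -0.932, 0.001], [-0.001, -0.002, -1.0]]
ft_force: [3.7, 5.7, -8.2]
grip_width: 0.0315
```

>>> jog_arm(deltas=[0,0,-0.001,0,0,0,1,0,0,-0.002,0,0,0,1,0,0,-0.002,0,0,0,1])

```text
time_s: 16.02
position: [0.5259, 0.1588, 0.1944]
tool_rot: [[0.932, 0.363, -0.003], [0.363, -0.932, 0.001], [-0.003, -0.002, -1.0]]
ft_force: [6.2, 6.4, -16.5]
grip_width: 0.0313
```

Hard stop: z stays at 0.1944, 100.2 mm up, while the pull rises from 8 to 16.5 N. I'll hold and check.

>>> jog_arm(deltas=[0,0,0,0,0,0,1,0,0,0,0,0,0,1,0,0,0,0,0,0,1,0,0,0,0,0,0,1,0,0,0,0,0,0,1,0,0,0,0,0,0,1,0,0,0,0,0,0,1,0,0,0,0,0,0,1])

```text
time_s: 16.68
position: [0.526, 0.1588, 0.1944]
tool_rot: [[0.932, 0.363, -0.003], [0.363, -0.932, 0.001], [-0.003, -0.002, -1.0]]
ft_force: [4.8, 6.5, -16.8]
grip_width: 0.0314
```

```bash
python3 - <<'E'
from rig import env, eyes
from h import *
s=env.observe();print(s["position"],s["ft_force"],s["wrist_torque"],s["grip_width"],s["time_s"])
im=eyes.get_image("side");cv2.imwrite("pics/side13f.png",im[:,:,::-1])
cv2.imwrite("pics/side13.png",cv2.resize(im[110:290,230:410,::-1],None,fx=3.3,fy=3.3,interpolation=2))
im=eyes.get_image("scene");cv2.imwrite("pics/scene13.png",im[:,:,::-1])
x=[.5255,.158]
print("expected peg line/head bottom .218 side",((proj("side",[*x,.218])-(230,110))*3.3).round(),"collar top .112",((proj("side",[*x,.112])-(230,110))*3.3).round())
E
```

```text
[0.52595886 0.15880264 0.19443042] [  4.77344451   6.50034671 -16.81267663] [ 0.96834613 -1.0911511   0.34648251] 0.031354278457703146 16.6833
expected peg line/head bottom .218 side [[275. 305.]] collar top .112 [[276. 428.]]
```

View pics/side13.png

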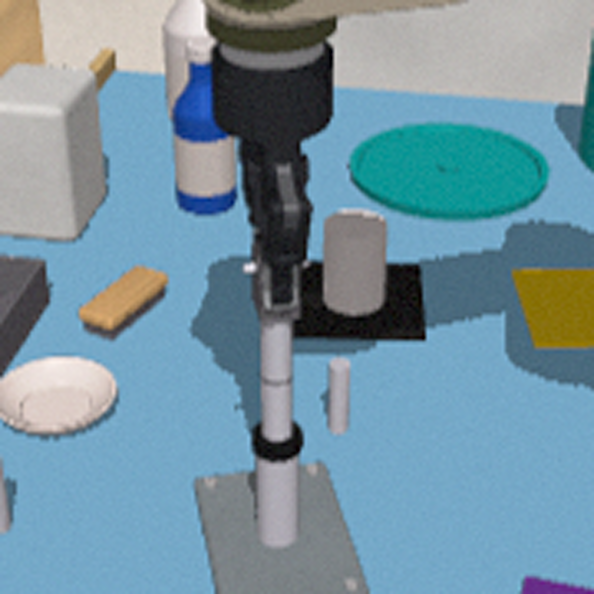

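View pics/scene13.png

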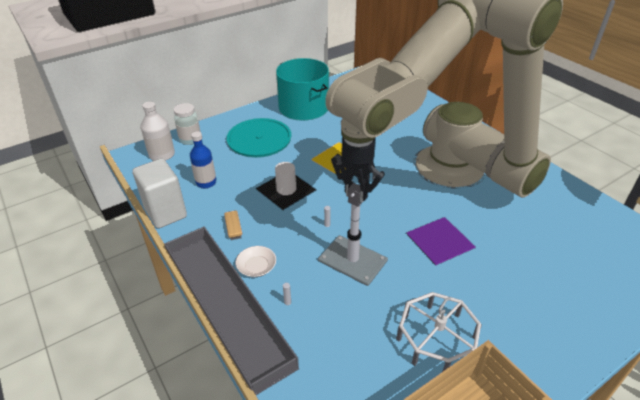

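The side view shows the post fully extended. The head's underside is near row 310 (305 expected) and the collar is near row 430. The grip is still on the head and steady. The scene view shows the beaker upright on the black pad at (286,180) and the other things where they were. Handing in.

```bash
python3 -c "
from rig import close_job
print(close_job())"
```

```text
the job is handed in; nothing more can be done
None
```

The job is done and handed in at about 17 s of the 58 s allowed. The beaker stands mouth down on the black pad. The post is at its second stop, with the gripper still holding the head at 45 N and the button in.

- **Beaker:** lifted straight off the stand and set near the centre of the pad. Contact came at the height I expected, with 5.7 N, and the pictures afterwards show it upright.
- **Post:** drawn up with a steady resistance of about 6–8 N. It stopped moving 100.2 mm up while the pull rose to about 17 N, which I take as the hard end. The pull then held steady for the last 0.7 s without slipping.
- **Button:** hidden by the finger, so I judged it from the grip width. That read 31 mm on the 32 mm head throughout, and the post slid past the first stop without catching.
- **Other things:** nothing else on the bench looked moved in the last scene view.

**Disagreements:**
- **Finger length:** the cameras showed the pads sitting about 30 mm farther back from the reported tool point than described. I checked this with the fingers in free air and gripped the head about 30 mm lower to suit. The beaker was therefore held only near its top edge, but it did not slip.
- **Camera positions:** the cameras put the beaker, the stand and the pad up to about 12 mm apart. The final grip used the close wrist view, where the head measured true to size.

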